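# Set the slow metronome movement going

## Task

Three bare metronome movements stand on maple blocks on the regulating desk with their pendulums at rest. Start the slow one, whose sliding brass weight sits highest on its rod: with a fingertip push its rod lightly about twenty degrees to one side, then let it go and draw the hand clear so that it swings freely from side to side by itself. Do not grip the rod or lift anything, keep the other two pendulums at rest, and leave the blocks, the gate and everything else on the desk where they are.

Things in the scene. Friction and masses are not known exactly. Their poses are not given: they have to be found in the camera images.
- movement_slow: Bare metronome movement, sliding weight highest on its rod. The one to start. Loose, 0.85 kg. Origin: centre of the block's underside, z up, front -x. Maple block 90 (x) by 100 (y) by 16 mm; brass frame 36 by 60 mm, top 92 mm high; winding key at the -y side out to 80 mm, 37 mm high. Pendulum before the frame: pivot at x -28, y 0, z 80 mm, swinging in the y-z plane.
- pendulum_slow (a joint): Pendulum angle: 0 upright and at rest, positive when the rod top leans to its movement's +y, stops at +-0.62 rad. A true pendulum, about 2 s to and fro: it follows a finger with about 0.02 N, falls back when let go and swings on for about a minute. Nickel bob, a 34 mm disc 11 mm thick, centred 42 mm below the pivot.
- rod_top_slow (a point): Top end of the flat steel pendulum rod, on its centre line: 165 mm above the pivot, 245 mm above the desk at rest, nothing above it. Rod 5 mm (y) by 2.5 mm (x).
- weight_slow (a point): Middle of the brass sliding weight on that rod, 122 mm above the pivot (202 mm above the desk at rest): 16 mm wide (y) below, 22 mm above, 10 mm deep (x), 20 mm high; it does not slip on the rod.
- movement_middle: Bare metronome movement, sliding weight half way up on its rod. Leave its pendulum at rest. Loose, 0.85 kg. Origin: centre of the block's underside, z up, front -x. Maple block 90 (x) by 100 (y) by 16 mm; brass frame 36 by 60 mm, top 92 mm high; winding key at the -y side out to 80 mm, 37 mm high. Pendulum before the frame: pivot at x -28, y 0, z 80 mm, swinging in the y-z plane.
- pendulum_middle (a joint): Pendulum angle: 0 upright and at rest, positive when the rod top leans to its movement's +y, stops at +-0.62 rad. Swings as freely as the slow one, only quicker. Nickel bob, a 34 mm disc 11 mm thick, centred 42 mm below the pivot.
- rod_top_middle (a point): Top end of the flat steel pendulum rod, on its centre line: 165 mm above the pivot, 245 mm above the desk at rest, nothing above it. Rod 5 mm (y) by 2.5 mm (x).
- weight_middle (a point): Middle of the brass sliding weight on that rod, 84 mm above the pivot (164 mm above the desk at rest): 16 mm wide (y) below, 22 mm above, 10 mm deep (x), 20 mm high; it does not slip on the rod.
- movement_fast: Bare metronome movement, sliding weight lowest on its rod. Leave its pendulum at rest. Loose, 0.85 kg. Origin: centre of the block's underside, z up, front -x. Maple block 90 (x) by 100 (y) by 16 mm; brass frame 36 by 60 mm, top 92 mm high; winding key at the -y side out to 80 mm, 37 mm high. Pendulum before the frame: pivot at x -28, y 0, z 80 mm, swinging in the y-z plane.
- pendulum_fast (a joint): Pendulum angle: 0 upright and at rest, positive when the rod top leans to its movement's +y, stops at +-0.62 rad. Swings as freely as the slow one, only quicker. Nickel bob, a 34 mm disc 11 mm thick, centred 42 mm below the pivot.
- rod_top_fast (a point): Top end of the flat steel pendulum rod, on its centre line: 165 mm above the pivot, 245 mm above the desk at rest, nothing above it. Rod 5 mm (y) by 2.5 mm (x).
- weight_fast (a point): Middle of the brass sliding weight on that rod, 46 mm above the pivot (126 mm above the desk at rest): 16 mm wide (y) below, 22 mm above, 10 mm deep (x), 20 mm high; it does not slip on the rod.
- pyramid_case: Empty maple pyramid case, 120 mm square at the foot, 221 mm high; loose, stands at the back. Origin: centre of its underside.
- tweezers_stand: Steel block 45 (x) by 90 (y) by 22 mm with three tweezers upright in it, 136 mm high in all; loose. Origin: centre of its underside.
- escapement_wheel: Brass escapement wheel lying flat, 38 mm across, 5 mm thick with a 20 mm arbor; loose. Origin: centre of its underside.
- spare_bob: Spare nickel pendulum bob lying flat, a disc 34 mm across, 12 mm thick; loose. Origin: centre of its underside.
- screwdriver: Screwdriver 120 mm long lying along its x; loose. Origin: under its middle.
- oil_pot: Round glass oil pot with a brass lid, 40 mm across, 34 mm high; loose. Origin: centre of its underside.
- winding_key: Spare brass winding key lying flat, 35 mm long; loose. Origin: under its middle.
- gate (a joint): Small oak slat swing gate in the fence along the back of the desk, 123 mm high: 0 closed, grows as it opens away from the robot.
Things that resemble listed ones, but are neither listed nor needed, are in the scene too. What is shaped like the movement_slow but orange or pink is not meant.

How it is judged:
On the way, in this order (a step that is already met when the one before it is completed fails the run):
1. the fingertips touch the pendulum of the slow movement and push it off its rest ((contact force between the fingers and pendulum_slow above 0.003 N or ((value of joint pendulum_slow above 0.06 rad or value of joint pendulum_slow below -0.06 rad) and distance between the grasp point and rod_top_slow below 0.1 m))).
2. the pendulum is let go well to one side (more than 0.2 rad) with nothing touching it (contact force between anything else and pendulum_slow below 0.001 N and (value of joint pendulum_slow above 0.2 rad or value of joint pendulum_slow below -0.2 rad)), for 0.02 s.
At the end, for the whole second after the job is handed in: The slow pendulum swings by itself, touched by nothing: at every moment it leans more than 0.10 rad or moves faster than 0.2 rad/s. The other two pendulums are within 0.05 rad of upright, the movements and loose things within 12 mm of where they started, the gate closed (under 0.08 rad) (contact force between anything else and pendulum_slow below 0.001 N and ((value of joint pendulum_slow above 0.1 rad or value of joint pendulum_slow below -0.1 rad) or velocity of joint pendulum_slow above 0.2 rad/s or velocity of joint pendulum_slow below -0.2 rad/s) and not ((value of joint pendulum_middle above 0.05 rad or value of joint pendulum_middle below -0.05 rad) or (value of joint pendulum_fast above 0.05 rad or value of joint pendulum_fast below -0.05 rad)) and not (distance of any of pyramid_case, tweezers_stand, escapement_wheel, spare_bob, screwdriver, oil_pot, winding_key, movement_slow, movement_middle, movement_fast from where it was at the start of the episode above 0.012 m or value of joint gate above 0.08 rad)).
It fails at once if the fingers press or grip the slow pendulum with more than 5 N (contact force between the fingers and pendulum_slow above 5 N).
It fails at once if the pendulum of another movement is set swinging (more than 0.05 rad) ((value of joint pendulum_middle above 0.05 rad or value of joint pendulum_middle below -0.05 rad) or (value of joint pendulum_fast above 0.05 rad or value of joint pendulum_fast below -0.05 rad)).
It fails at once if a movement or a loose thing is shifted or lifted more than 12 mm, or the gate is opened more than 0.08 rad (distance of any of pyramid_case, tweezers_stand, escapement_wheel, spare_bob, screwdriver, oil_pot, winding_key, movement_slow, movement_middle, movement_fast from where it was at the start of the episode above 0.012 m or value of joint gate above 0.08 rad).
It also fails if it takes over 40 s, if anything falls off the work surface, if the arm or the gripper's body presses on something with over 40 N, if the wrist force passes 120 N, or if a joint passes its speed limit or range.

## Robot

A 6-joint arm with a two-finger parallel gripper is mounted at the origin on the work surface. World frame = base frame: x ahead of the robot, y to its left, z up, the work surface at z = 0. Lengths are in m, angles in rad, forces in N, time in s.
With the tool pointing down it reaches from about 0.2 to 0.875 m from the base axis. Payload 3.4 kg.
Tool frame: the origin (TCP) lies between the finger pads; the fingertips stand 25 mm ahead of it and the grasp point (between the pads) lies 6 mm ahead of it (r.nose_length is the z of the fingertips in the tool frame, in m); z points along the fingers, y is the line along which they close (so a half turn about z gives the same grasp; the last joint's range is limited). The gripper opens to 94 mm and grips with 3 to 60 N. Pads are 16 mm wide; open, the fingers measure 119 mm over their backs; the gripper's body (75 mm by 177 mm) begins 78 mm behind the grasp point.
Start: joints at [-1.461, 0.276, 1.505, -0, 1.361, -0.121], TCP at [0.132, -0.56, 0.207] pointing down, gripper open.
Joint ranges: [-2.89, 2.89], [-0.75, 2.08], [0.22, 2.7], [-1.18, 4.32], [0.11, 2.71], [-2.7, 2.7]. Speed limits (rad/s): [2.57, 2.57, 3.14, 3.14, 3.14, 3.14].

## Interface

Orientations are given as a unit quaternion [w, x, y, z].
In Python, from plant import r, gripper_to, inverse_kinematics, vision, models, telemetry gives the robot as it stands. Calls block until the motion is done:
- r.move_to(position, orientation): joint-space move of the TCP to a pose.
- r.move_l(position, rot=None, vel=0.15, guard=None): straight line of the TCP; rot=None keeps the orientation; vel is the mean speed in m/s. With guard (N) it stops when the force on the tool has changed by that much, and returns True; else False.
- r.movej(angles): joint-space move.
- gripper_to(opening, f_grip=None): finger opening in m; f_grip is the grip in N (None keeps the last); returns when the fingers have stopped.
- r.hold(seconds).
- inverse_kinematics(position, orientation): joint angles nearest the present ones, or None.
- vision.snapshot(name): name is "side" or "top" or "wrist"; returns the picture (384x512x3 uint8, red, green, blue); there is no depth.
- vision.get_calibration(name): a dict with "fx", "fy", "cx", "cy" (pixels), "position" and "orientation" of the camera in the world. Camera axes: x right, y down, z forward; pixel columns grow to the right and rows downward; lengths in m; the calibration is good to about 2 mm. A picture is of the moment at which its call begins: read the wrist's pose just before it. get_calibration takes no time and is no camera call; for the wrist camera it gives the pose at the moment of the call.
A pose or a line that the arm cannot do raises r.PlanningError and nothing moves.
- r.sign_off(): hands the job in; it is judged then, once.
Trained networks look in the newest picture that a camera, given by its name, has taken for a name from the list of things; names that differ only in an ending like _2 or _b are one class to them, and where a whole thing is asked for, a point or a joint stands for the part that bears it (a point fixed in the world has none). Each returns a list of dicts, best first, with "score" (0 to 1); they miss things now and then, are a little off and sometimes report something else, mostly with a low value. They report only what shows in the picture. A call takes as long as a camera call. They do not tell look-alikes from the thing itself.
- models.boxes_of(thing, camera): "at" ([x, y, z] in m, in world coordinates, good to about 4 mm: the middle of the surface that is visible of it).
- models.regions_of(thing, camera): "pixels" (384x512 bool, what is visible of it).
- models.mark_of(thing, camera): "at" ([x, y, z] in m, in world coordinates, good to about 4 mm: a listed point, or the origin of a listed thing).
Readings, each from a call of its own:
- telemetry.current_t(): time.
- telemetry.current_joints(): joint angles.
- telemetry.current_dq(): joint speeds.
- telemetry.current_joint_efforts(): joint torques, N m.
- telemetry.current_ee_pos(): TCP position.
- telemetry.current_tool_rot(): TCP orientation.
- telemetry.current_wrist_force(): force on the tool from outside, world axes, zero at the start.
- telemetry.current_torque(): the same for the moment, N m.
- telemetry.current_opening(): finger opening in m.
- telemetry.current_finger_force(): force on a finger pad.
Only numpy, scipy, OpenCV 4.12 (cv2) and the standard library are available. Lean on these libraries where they do the work, as an engineer would, in place of code of your own. Each camera call takes 0.05 s, during which the arm holds its last target. There are 200 camera calls.

## Working session

There is one attempt and no reset: what is moved stays moved. The work goes in short steps, each a Python script; the robot and the scene stay as the last script left them, time stands still between calls to the robot, and variables do not carry over. Pictures are saved under pics/ and viewed, at most 10 in all, crops included, and the job is handed in when it is done.

```bash
mkdir -p pics; python3 - <<'E'
from plant import r,vision,models,telemetry
import cv2,numpy as np
for c in ("side","top"):
    im=vision.snapshot(c); cv2.imwrite(f"pics/{c}0.png",im[:,:,::-1])
    k=vision.get_calibration(c); print(c,k)
    K=np.array([[k['fx'],0,k['cx']],[0,k['fy'],k['cy']],[0,0,1]])
    for n in ("movement_slow","movement_middle","movement_fast","rod_top_slow","weight_slow","rod_top_middle","rod_top_fast"):
        print(n,[(np.round(d['at'],3).tolist(),round(d['score'],2)) for d in models.mark_of(n,c)])
print(telemetry.current_t())
E
```

```text
side {'fx': 404.05677819734547, 'fy': 404.05677819734547, 'cx': 254.91488709450732, 'cy': 187.6289571686931, 'position': array([ 0.45477491, -0.63651708,  0.93354886]), 'orientation': array([-0.35089776,  0.9338044 , -0.0635147 ,  0.02908584])}
movement_slow [([0.298, -0.205, 0.001], 0.9), ([0.5, 0.247, 0.002], 0.71), ([0.321, 0.226, -0.002], 0.65), ([0.465, -0.239, -0.002], 0.58)]
movement_middle [([0.467, -0.238, 0.002], 0.73)]
movement_fast [([0.628, -0.007, 0.002], 0.92)]
rod_top_slow [([0.303, -0.176, 0.244], 0.72), ([0.733, -0.156, -0.004], 0.6), ([0.322, 0.193, 0.249], 0.59), ([0.476, 0.244, 0.244], 0.5)]
weight_slow [([0.305, -0.176, 0.2], 0.71), ([0.321, 0.192, 0.204], 0.58), ([0.478, 0.246, 0.2], 0.53)]
rod_top_middle [([0.439, -0.243, 0.246], 0.7)]
rod_top_fast [([0.604, -0.01, 0.252], 0.63)]
top {'fx': 427.7322457178477, 'fy': 427.7322457178477, 'cx': 253.44912837295615, 'cy': 188.23994906711906, 'position': array([ 0.40665047, -0.00413773,  1.19586872]), 'orientation': array([ 0.04974432, -0.69847192,  0.71246939, -0.04527528])}
movement_slow [([0.316, 0.226, -0.002], 0.93), ([0.499, 0.249, 0.001], 0.63), ([0.298, -0.207, -0.002], 0.6)]
movement_middle [([0.463, -0.234, -0.002], 0.71)]
movement_fast [([0.628, -0.005, -0.004], 0.83), ([0.435, -0.24, 0.167], 0.42)]
rod_top_slow [([0.317, 0.193, 0.243], 0.69), ([0.476, 0.244, 0.246], 0.68), ([0.303, -0.176, 0.244], 0.64)]
weight_slow [([0.323, 0.196, 0.198], 0.66), ([0.301, -0.182, 0.201], 0.65), ([0.471, 0.248, 0.204], 0.56), ([0.5, 0.251, -0.001], 0.46)]
rod_top_middle [([0.44, -0.244, 0.249], 0.44)]
rod_top_fast [([0.604, -0.01, 0.244], 0.47), ([0.6, -0.01, 0.123], 0.43)]
0.8
```

View pics/side0.png

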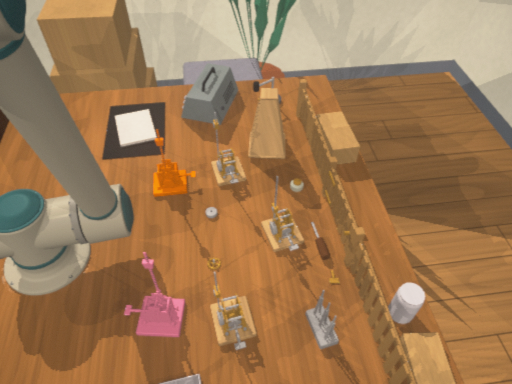

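View pics/top0.png

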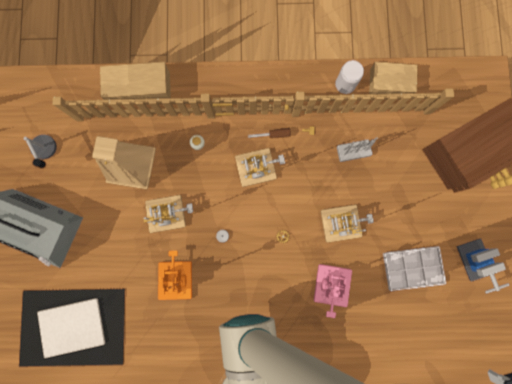

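Candidates for the slow movement, as side-camera pixels:
- Brass at (228,165)
- Brass at (283,230), called fast
- Brass at (232,320), called middle
- Orange at (170,178) and pink at (160,310), both excluded by colour

The brass one at (228,165), world (0.50, 0.248), is my choice. I'll check it in a close crop.

```bash
python3 - <<'E'
import cv2,numpy as np
a=cv2.imread("pics/side0.png")
A=[cv2.resize(a[y:y+100,x:x+66],None,fx=4,fy=4,interpolation=cv2.INTER_CUBIC) for x,y in((195,100),(255,165),(195,250))]
cv2.imwrite("pics/crop.png",np.hstack(A))
from plant import vision,models
im=vision.snapshot("top")
from scipy.spatial.transform import Rotation as R
# block yaw from top view region, plus pixel of rod top/weight
for n in("movement_slow",):
  for d in models.regions_of(n,"top"):
    ys,xs=np.nonzero(d['pixels']); print(n,d['score'],xs.mean(),ys.mean(),len(xs))
c=im[185:245,130:205]; cv2.imwrite("pics/crop2.png",cv2.resize(c[:,:,::-1],None,fx=8,fy=8,interpolation=cv2.INTER_CUBIC))
E
```

```text
movement_slow 0.93 332.3125937031484 286.74887556221887 1334
movement_slow 0.85 165.63047001620745 213.85575364667747 1234
movement_slow 0.59 174.5133282559025 279.3282559025133 1313
```

View pics/crop.png

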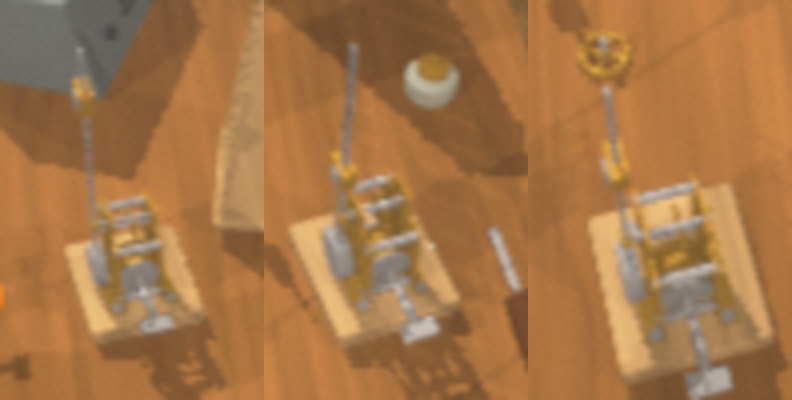

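View pics/crop2.png

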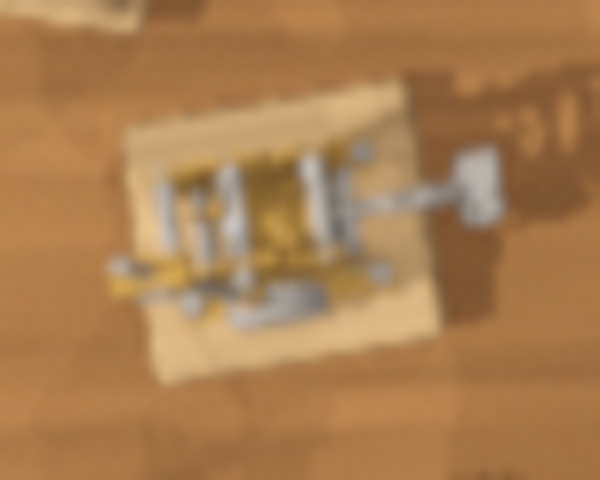

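The crop shows brass weights near the rod top in the left panel (side px 216,124), at the frame in the centre (fast) and half way up on the right (middle). The choice at (0.50, 0.248) is confirmed. The top crop gives the block corners, which I'll use for its yaw.

```bash
cat > h.py <<'E'
import numpy as np,cv2
from scipy.spatial.transform import Rotation as R
from plant import r,gripper_to,inverse_kinematics,vision,models,telemetry
def q(v): return R.from_quat(np.roll(v,-1))
def unproj(u,v,z,c):
    k=vision.get_calibration(c); d=q(k['orientation']).apply([(u-k['cx'])/k['fx'],(v-k['cy'])/k['fy'],1])
    return k['position']+d*(z-k['position'][2])/d[2]
C=np.array([unproj(130+x/8,185+y/8,.016,"top") for x,y in((128,130),(405,80),(440,330),(160,382))])
my=(C[0]+C[3]-C[1]-C[2]); L=np.linalg.norm(my)/2; my[2]=0; my/=np.linalg.norm(my); mx=np.array([my[1],-my[0],0])
org=C.mean(0)
rod=np.array([.476,.244,0])
def quat(s=1): 
    y=my*s; z=np.array([0,0,-1.]); return np.roll(R.from_matrix(np.c_[np.cross(y,z),y,z]).as_quat(),1)
E
python3 - <<'E'
from h import *
print("org",org.round(4),"side lengths",L,np.linalg.norm(C[0]+C[1]-C[2]-C[3])/2,"my",my,"pivot",org-.028*mx)
for s in(1,-1):
  for d in(-.045,.042): print(s,d,inverse_kinematics((rod+my*d)+[0,0,.40],quat(s)),inverse_kinematics((rod+my*d)+[0,0,.247],quat(s)))
k=vision.get_calibration("side")
for w in ((rod+[0,0,.245]),):
  p=q(k['orientation']).inv().apply(w-k['position']); print(p[:2]/p[2]*k['fx']+[k['cx'],k['cy']])
E
```

```text
org [0.5002 0.2466 0.016 ] side lengths 0.09754530104486707 0.0879904485648428 my [-0.16130154  0.98690517  0.        ] pivot [0.47254152 0.24209845 0.016     ]
1 -0.045 [ 2.58542647e-01  1.49577684e-01  1.20943555e+00 -4.44089210e-16
  1.78257942e+00 -1.47426300e+00] [ 2.58542647e-01  1.76127743e-01  1.54018669e+00 -4.44089210e-16
  1.42527822e+00 -1.47426300e+00]
1 0.042 [ 4.19834295e-01  1.93017370e-01  1.15500523e+00 -4.44089210e-16
  1.79357006e+00 -1.31297135e+00] [ 4.19834295e-01  2.16857465e-01  1.48720397e+00 -4.44089210e-16
  1.43753122e+00 -1.31297135e+00]
-1 -0.045 [ 2.58542647e-01  1.49577684e-01  1.20943555e+00 -4.44089210e-16
  1.78257942e+00  1.66732965e+00] [ 2.58542647e-01  1.76127743e-01  1.54018669e+00 -4.44089210e-16
  1.42527822e+00  1.66732965e+00]
-1 0.042 [ 4.19834295e-01  1.93017370e-01  1.15500523e+00 -4.44089210e-16
  1.79357006e+00  1.82862130e+00] [ 4.19834295e-01  2.16857465e-01  1.48720397e+00 -4.44089210e-16
  1.43753122e+00  1.82862130e+00]
[214.97347119 111.93660696]
```

The block measures 98 x 88 mm (100 x 90 given), its centre agrees with the networks, and the rod top reprojects onto the seen pixel (215,112). I'll move in on the -y side.

```bash
python3 - <<'E'
from h import *
gripper_to(0.0,5)
p=telemetry.current_ee_pos(); r.move_l([p[0],p[1],.40],vel=.25)
a=rod-my*.05
r.move_to(a+[0,0,.40],quat(1))
r.move_l(a+[0,0,.247],vel=.12)
print(telemetry.current_t(),telemetry.current_ee_pos(),telemetry.current_opening())
b=vision.snapshot("side")
for n in("rod_top_slow","weight_slow"): print(n,[np.round(d['at'],3).tolist() for d in models.mark_of(n,"side")])
cv2.imwrite("pics/pre.png",cv2.resize(b[70:220,130:330,::-1],None,fx=4,fy=4,interpolation=cv2.INTER_CUBIC))
E
```

```text
7.5917 [0.48456644 0.19478265 0.24775372] 0.00046152510493718975
rod_top_slow [[0.468, -0.236, -0.001], [0.722, -0.043, -0.0], [0.323, 0.195, 0.249], [0.305, -0.177, 0.247], [0.473, 0.248, 0.244]]
weight_slow [[0.305, -0.176, 0.2], [0.474, 0.247, 0.201], [0.32, 0.191, 0.204]]
```

View pics/pre.png

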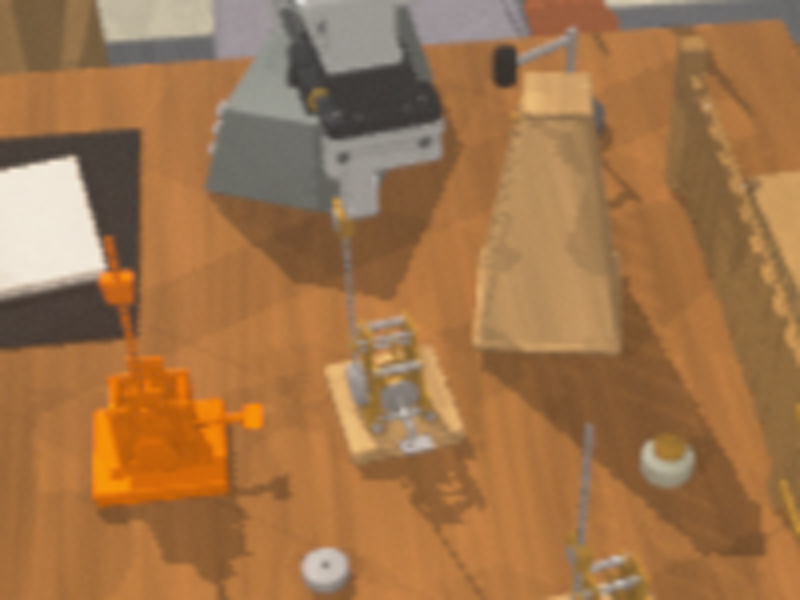

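The closed fingertip (crop 360,200) stands just robot-side of the slow rod (crop 340,215), about 3 mm too far in +x. I'll shift it 3 mm and push.

```bash
sed -i 's/^rod=.*/rod=np.array([.473,.245,0])/' h.py; python3 - <<'E'
from h import *
r.move_l(rod-my*.05+[0,0,.247],vel=.1)
r.move_l(rod+my*.0415+[0,0,.247],vel=.05)
r.hold(.4)
print(telemetry.current_t(),telemetry.current_ee_pos())
b=vision.snapshot("side"); t=vision.snapshot("top")
for n in("rod_top_slow","weight_slow"):
  for c in("side","top"): print(n,c,[np.round(d['at'],3).tolist() for d in models.mark_of(n,c)])
B=cv2.resize(b[70:190,170:270,::-1],None,fx=5,fy=5,interpolation=cv2.INTER_CUBIC)
cv2.imwrite("pics/push.png",B)
E
```

```text
10.375 [0.46629824 0.28590115 0.24699112]
rod_top_slow side [[0.304, -0.173, 0.245], [0.322, 0.196, 0.247], [0.639, 0.35, 0.001], [0.474, 0.247, 0.242], [0.498, 0.248, 0.001]]
rod_top_slow top [[0.322, 0.192, 0.242], [0.302, -0.177, 0.242]]
weight_slow side [[0.304, -0.177, 0.2]]
weight_slow top [[0.304, -0.178, 0.202], [0.32, 0.198, 0.198], [0.472, 0.248, 0.206]]
```

View pics/push.png

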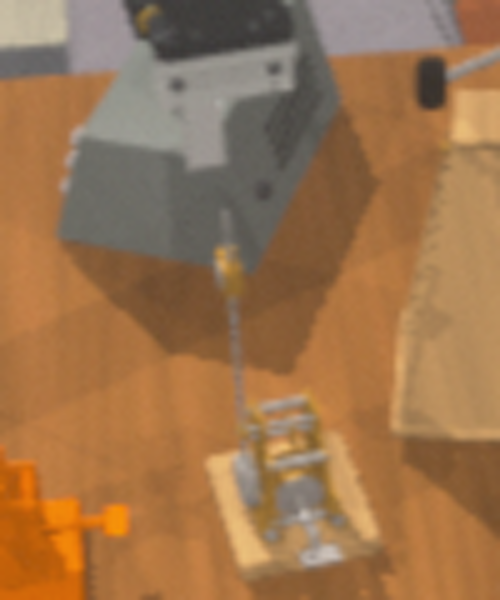

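The rod looks upright with the finger past it, at crop (205,150). It either missed or slipped off. I'll check for swing over time and look at where the finger projects.

```bash
python3 - <<'E'
from h import *
def proj(w,c):
  k=vision.get_calibration(c); p=q(k['orientation']).inv().apply(np.array(w)-k['position']); return (p[:2]/p[2]*k['fx']+[k['cx'],k['cy']]).round(1)
e=np.array(telemetry.current_ee_pos()); R0=q(telemetry.current_tool_rot()).as_matrix()
print(e,R0.round(3).tolist(),r.nose_length)
tip=e+R0[:,2]*r.nose_length; print("tip",tip,proj(tip,"side"),"crop5",(proj(tip,"side")-[170,70])*5)
print("rodtop crop",(proj([.473,.245,.245],"side")-[170,70])*5)
I=[]
for i in range(6):
  b=vision.snapshot("side"); I.append(cv2.resize(b[95:175,195:235,::-1],None,fx=3.3,fy=5)); r.hold(.2)
cv2.imwrite("pics/seq.png",np.hstack(I))
E
```

```text
[0.4662791  0.28597069 0.24699757] [[-0.987, -0.161, -0.0], [-0.161, 0.987, -0.0], [0.0, -0.0, -1.0]] 0.025
tip [0.46627851 0.28597018 0.22199757] [210.9 109.5] crop5 [204.5 197.5]
rodtop crop [219. 209.]
```

View pics/seq.png

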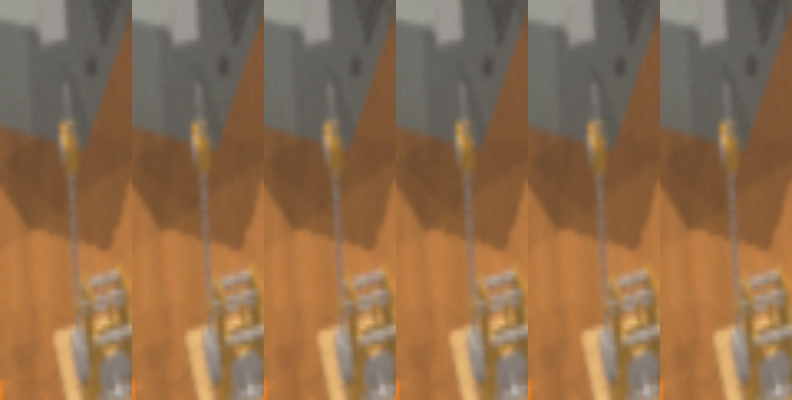

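```bash
python3 - <<'E'
from h import *
def proj(w,c):
  k=vision.get_calibration(c); p=q(k['orientation']).inv().apply(np.array(w)-k['position']); return (p[:2]/p[2]*k['fx']+[k['cx'],k['cy']])
for z in(.2228,.2328,.2428,.2528):
  print(z,[((proj(np.array([.4846,.1948,z])+my*s*.0125+mx*t*.008,"side")-[130,70])*4).round().tolist() for s in(-1,1) for t in (-1,1)])
b=vision.snapshot("side"); 
cv2.imwrite("pics/now.png",cv2.resize(b[70:130,180:255,::-1],None,fx=10,fy=10,interpolation=cv2.INTER_CUBIC))
for z in(.222,.232,.242,.252):
  print(z,[((proj(np.array([.4663,.286,z])+my*s*.0125+mx*t*.008,"side")-[180,70])*10).round().tolist() for s in(-1,1) for t in (-1,1)])
E
```

```text
0.2228 [[353.0, 253.0], [377.0, 249.0], [344.0, 230.0], [367.0, 225.0]]
0.2328 [[352.0, 242.0], [376.0, 237.0], [343.0, 218.0], [367.0, 214.0]]
0.2428 [[351.0, 230.0], [375.0, 226.0], [342.0, 206.0], [366.0, 202.0]]
0.2528 [[351.0, 218.0], [375.0, 214.0], [341.0, 195.0], [365.0, 190.0]]
0.222 [[292.0, 426.0], [348.0, 416.0], [272.0, 373.0], [327.0, 363.0]]
0.232 [[289.0, 398.0], [345.0, 387.0], [269.0, 344.0], [324.0, 334.0]]
0.242 [[286.0, 368.0], [343.0, 358.0], [266.0, 315.0], [322.0, 305.0]]
0.252 [[283.0, 339.0], [340.0, 329.0], [263.0, 286.0], [319.0, 276.0]]
```

View pics/now.png

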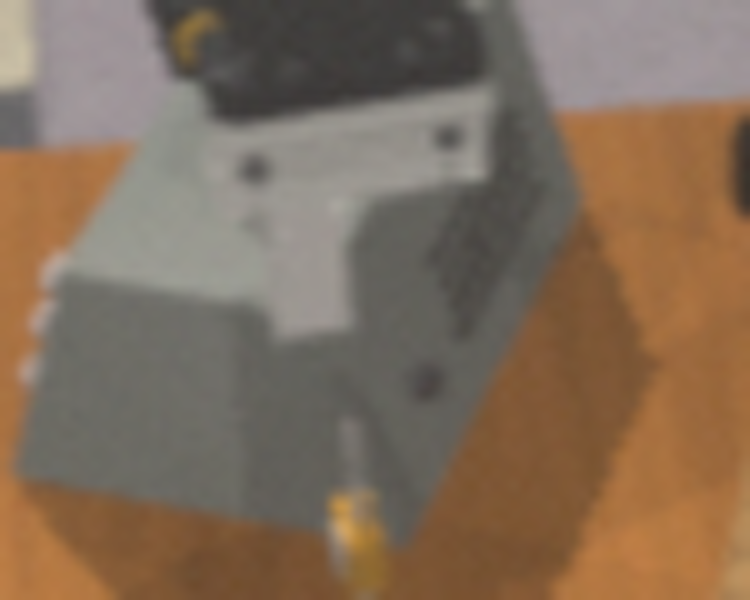

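The visible fingertip edge, crop (275–350, 333), fits z ≈ 0.252. So the closed fingertips end about 30 mm higher than the stated nose length, and the finger passed just over the rod (top 0.245), which is still at rest. I'm on the +y side now, so I'll lower 31 mm and push toward -y.

```bash
python3 - <<'E'
from h import *
print(r.move_l(rod+my*.0415+[0,0,.216],vel=.08,guard=4))
print(r.move_l(rod-my*.0415+[0,0,.216],vel=.05,guard=4))
r.hold(.2)
print(telemetry.current_t(),telemetry.current_ee_pos(),telemetry.current_wrist_force())
b=vision.snapshot("side")
cv2.imwrite("pics/push2.png",cv2.resize(b[70:190,170:270,::-1],None,fx=5,fy=5,interpolation=cv2.INTER_CUBIC))
E
```

```text
False
False
14.7667 [0.47966703 0.20419766 0.21599237] [-0.06642436 -0.04253417  0.19966119]
```

View pics/push2.png

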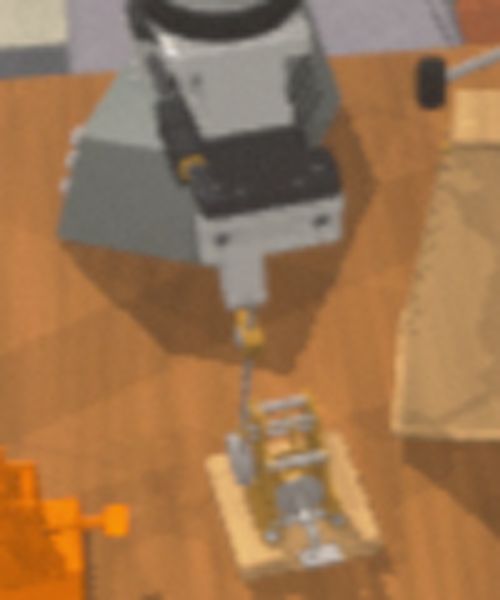

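The rod leans to -y, with its weight now at crop (248,328) instead of (230,270) and the finger behind it. I'll release by lifting straight up, then check the swing.

```bash
python3 - <<'E'
from h import *
e=np.array(telemetry.current_ee_pos())
r.move_l(e+[0,0,.12],vel=.3)
print(telemetry.current_t(),telemetry.current_ee_pos())
I=[]
for i in range(6):
  b=vision.snapshot("side"); I.append(cv2.resize(b[95:175,190:240,::-1],(132,211),interpolation=cv2.INTER_CUBIC)); r.hold(.2)
cv2.imwrite("pics/seq2.png",np.hstack(I))
E
```

```text
15.3667 [0.47969342 0.20417507 0.33636936]
```

View pics/seq2.png

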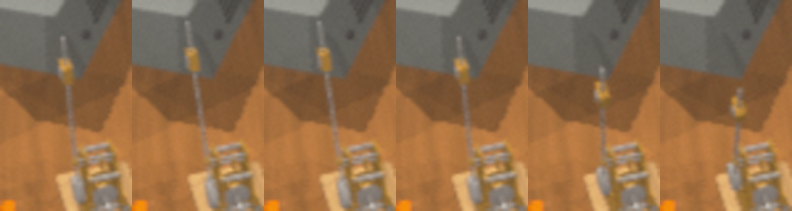

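The pendulum swings freely: its weight goes from (65,70) up to (190,58) and back down to (738,103) across the frames, and the hand is clear above.

```bash
python3 -c "
from plant import r
print(r.sign_off())"
```

```text
the job is handed in; nothing more can be done
None
```

The slow metronome's pendulum was pushed to one side, released and seen swinging freely with the hand clear. The job is handed in, but sign-off returned no verdict, and I didn't re-check the other two pendulums or the loose things afterwards.

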